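# Find the jar that stops the spice chest's sliding lid, and shut the chest

## Robot

A 6-joint arm with a two-finger parallel gripper is mounted at the origin on a cart in front of the work surface, level with it; the furniture and walls round the work are solid. World frame = base frame: x ahead of the robot, y to its left, z up, the work surface at z = 0. Lengths are in m, angles in rad, forces in N, time in s.
With the tool pointing down it reaches from about 0.3 to 0.875 m from the base axis. Payload 6.4 kg.
Tool frame: the origin (TCP) lies on the mounting face of the last link; the fingertips stand 166 mm ahead of it and the grasp point (between the pads) lies 147 mm ahead of it; z points along the fingers, y is the line along which they close (so a half turn about z gives the same grasp; the last joint's range is limited). The gripper opens to 88 mm and grips with 3 to 60 N. Pads are 18 mm wide; open, the fingers measure 123 mm over their backs; the gripper's body (75 mm by 187 mm) begins 45 mm behind the grasp point.
Start: joints at [1.027, 0.181, 1.607, -0, 1.354, -0.206], TCP at [0.191, 0.543, 0.405] pointing down, gripper open.
Joint ranges: [-2.99, 2.99], [-0.89, 2.07], [0.3, 2.58], [-1.14, 4.28], [0, 2.63], [-3.12, 3.12]. Speed limits (rad/s): [2.57, 2.57, 3.01, 3.14, 3.14, 3.14].

## Interface

Orientations are given as a unit quaternion [w, x, y, z].
In Python, from cell import arm gives the robot as it stands.
- The arm moves only by the tool play_rows, never from a script. Its argument "motion" is a list that holds one entry, the list of rows, each a list of 6 numbers: the shift along the world's x, y, z in units of 30 mm (1.0 is 30 mm), then the turn, a rotation vector about the world's x, y, z in units of 6 degrees (1.0 is 6 degrees). In form: [[[tx, ty, tz, wx, wy, wz], ...]]. A call has 1 to 5 rows; each row shifts and turns the commanded pose from where the row before left it; what a row does not reach is not made up. A row lasts 1/12 s, in which the tool goes at most 41.7 mm and 7.16 degrees, less where a joint would pass 70% of its speed; a pose out of reach is approached as far as the arm can. A call is refused whole if a number of a shift passes 1 or a number of a turn 1, either way. A call with a gripper value outside its range is refused whole. "hand" is the opening, from -1 (shut) to 1 (fully open), set as the call begins (left out, the last holds). The fingers move at their own pace and stop on an object; the grip force is fixed at half the most. Time passes only in rows, so rows that do not move let the fingers close. It gives the time, the measured TCP pose, the force, the opening and the grip force at its end, in the units of the state.
- arm.sense(): the state, without advancing time (a new reading comes with each control period).
- arm.grab_frame(name): name is "side" or "top"; returns the picture (400x640x3 uint8, blue, green, red); there is no depth.
- arm.camera_model(name): a dict with "vfov" (degrees; the focal length in pixels is half the picture's height over the tangent of half this angle, whatever the lens; pixels are square), "cx", "cy" (the principal point, pixels), "k1" (the pictures are not rectified: a ray, as slopes to the right and down, at radius r is drawn at 1 + k1 r^2 times it, then the intrinsics apply), "camera_from_world" (4x4, takes a point from world to camera coordinates). Camera axes: x right, y down, z forward; pixel columns grow to the right and rows downward; lengths in m; the calibration is good to about 2 mm. A picture is of the moment at which its call begins. camera_model takes no time and is no camera call.
- arm.job_done(): hands the job in; it is judged then, once.
The state is a dict: "time": time; "qpos": joint angles; "qd": joint speeds; "effort": joint torques, N m; "tool_pos": TCP position; "tool_rot": TCP orientation; "contact_force": force on the tool from outside, world axes, zero at the start; "moment": the same for the moment, N m; "grip_width": finger opening in m; "gripper_force": force on a finger pad.
Only numpy, scipy, OpenCV 4.12 (cv2) and the standard library are available. Lean on these libraries where they do the work, as an engineer would, in place of code of your own. Each camera call takes 0.05 s, during which the arm holds its last target. There are 200 camera calls.

## Task

The spice chest's lid will not slide shut because one of its three jars is too tall. Gently slide the lid towards closed until it catches to find out which jar it is, draw it back until all three jars are uncovered, and move that jar to the free end of the pine caddy that holds the two small bottles, standing upright. Then slide the lid fully shut, leaving the other two jars standing in the chest and the striped cup where it is.

Things in the scene. Friction and masses are not known exactly. Their poses are not given: they have to be found in the camera images.
- chest: Pale green wooden spice chest, fixed, 136 (its x) x 354 (its y) x 133 mm high, open on top, with a sliding oak lid that closes towards its -y end and opens towards +y, overhanging that end. Origin: centre of its underside. Inner floor at 14 mm; 110 mm clear between the side rims (x). A row of three jar places at the -y end, an empty bay at the +y end
- place_mid (a point): Centre of the middle of the three jar places, on the chest's floor, at x = 0, y = -0.071 m in the chest's frame; the others lie at y = -0.137 and y = -0.005. Each is 60 mm long, between 6 mm dividers that reach 85 mm above the worktop; low rails keep a jar within 3.5 mm of x = 0
- lid (a joint): How far the lid is open, m: 0 = fully shut against the -y end wall, 0.24 = fully open. Open by q, its leading (-y) edge lies at y = q - 0.167 in the chest's frame. It slides with about 2 N of friction and stays where it is left. Its underside is 117 mm, its top 126 mm above the worktop
- lid_edge (a point): Middle of the leading edge of the oak lid board (123 x 344 x 9 mm), on the underside; it moves with joint lid; x and y as the chest's
- lid_handle (a point): Middle of the bar of the dark steel bow handle on the lid, 40 mm behind (+y of) the leading edge: bar 12 mm thick, 76 mm long along the chest's x, its centre 32 mm above the lid's top (158 mm above the worktop). Pinch it from above with the fingers closing along the chest's y
- jar_red: Glass spice jar with a light wooden lid and red spice, 54 mm across, about 0.18 kg, standing in one of the three places (any order). Origin: centre of its underside. Two of the three jars are 98 mm tall and pass 5 mm below the lid; one, not told which, is 112 mm tall and stops the lid's leading edge
- jar_green: The like jar with green herbs; see jar_red
- jar_yellow: The like jar with yellow spice; see jar_red
- caddy: Slatted pine caddy to the right of the chest (not the one with the mills at the back), fixed, 239 (its x) x 128 (its y) x 99 mm high, open on top. Origin: centre of its underside. Inside 212 x 110 mm, floor 10 mm above the worktop. Two small bottles up to 180 mm above the worktop stand fixed in its +x end, filling it beyond x = +0.050 m; the rest is free
- caddy_space (a point): The middle of the caddy's free end, on its floor (x = -0.045 m, y = 0 of the caddy, 10 mm above the worktop): stand the jar here
- cup: Small loose cup with blue stripes, 82 mm across, 84 mm tall, standing behind the chest; a bystander. Origin: centre of its underside

How it is judged:
By the outcome, as a careful person would: the job done as asked, in the order asked, and still so for the second after the job is handed in, with the robot touching nothing.
It also fails if it takes over 61 s, if anything falls off the work surface, if the arm or the gripper's body presses on something with over 40 N, if the wrist force passes 120 N, or if a joint passes its speed limit or range.

## Working session

There is one attempt and no reset: what is moved stays moved. The work goes in short steps, Python scripts to look and compute and a tool call to move; the robot and the scene stay as the last step left them, time stands still between calls to the robot, and variables do not carry over. Pictures are saved under pics/ and viewed, at most 10 in all, crops included, and the job is handed in when it is done.

Besides the shell and the picture viewer there is one more tool, called after "Call:" by a JSON object that holds its "method" and its "body". play_rows: Moves the arm, as the interface text tells. Its arguments: {"type":"object","properties":{"motion":{"type":"array","items":{"type":"array","items":{"type":"array","items":{"type":"number"}}}},"hand":{"type":"number"}},"required":["motion"]}

```bash
ls; mkdir -p pics; python3 - <<'E'
from cell import arm
import cv2,numpy as np
for n in("top","side"):
    cv2.imwrite(f"pics/{n}0.png",arm.grab_frame(n)); m=arm.camera_model(n); print(n,m["vfov"],m["cx"],m["cy"],m["k1"]); print(np.round(np.array(m["camera_from_world"]),3))
s=arm.sense();print(s["time"],s["tool_pos"],s["tool_rot"],s["grip_width"])
E
```

```text
pics
top 42.80902309445588 318.21270398253495 206.23703166525368 -0.02947009478387137
[[-0.024 -0.999 -0.027 -0.067]
 [-0.985  0.028 -0.171  0.557]
 [ 0.171  0.022 -0.985  1.12 ]
 [ 0.     0.     0.     1.   ]]
side 48.51770154586677 319.87916027295455 198.16686223025926 -0.1100613207921937
[[ 0.33  -0.944 -0.02  -0.287]
 [-0.716 -0.236 -0.657  0.457]
 [ 0.616  0.231 -0.753  0.695]
 [ 0.     0.     0.     1.   ]]
0.1 [0.19043507 0.54231932 0.40392536] [-2.71441232e-04  1.68106054e-01  9.85768628e-01 -7.01986206e-04] 0.08813457496530827
```

View pics/top0.png

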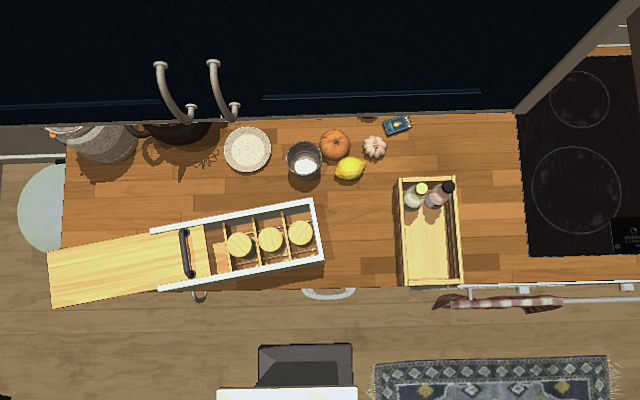

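View pics/side0.png

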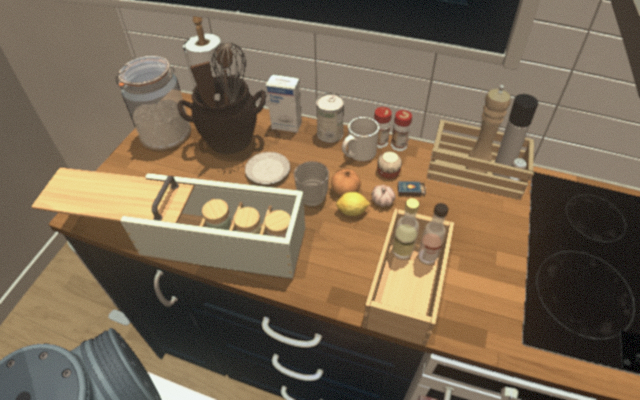

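```bash
cat > h.py <<'E'
from cell import arm
import cv2,numpy as np
def ray(n,uv):
    m=arm.camera_model(n);f=200/np.tan(np.radians(m["vfov"]/2));T=np.array(m["camera_from_world"])
    d=np.array([uv[0]-m["cx"],uv[1]-m["cy"]])/f; u=d.copy()
    for _ in range(20): u=d/(1+m["k1"]*(u@u))
    R=T[:3,:3]; return -R.T@T[:3,3], R.T@np.array([*u,1])
def onz(n,uv,z):
    o,d=ray(n,uv); return o+d*(z-o[2])/d[2]
E
python3 - <<'E'
from h import *
im=cv2.imread("pics/top0.png");hsv=cv2.cvtColor(im,cv2.COLOR_BGR2HSV)
w=((hsv[...,1]<35)&(hsv[...,2]>200)).astype(np.uint8); w[:190]=0;w[300:]=0;w[:,:148]=0;w[:,335:]=0
w=cv2.morphologyEx(w,cv2.MORPH_OPEN,np.ones((2,2)))
p=cv2.findNonZero(w); r=cv2.minAreaRect(cv2.convexHull(p)); print(w.sum(),r)
print("rim hull corners",[ (tuple(c.round(1)),onz("top",c,.133).round(3)[:2]) for c in cv2.boxPoints(r)])
print("rim hand",[onz("top",c,.133).round(3)[:2] for c in [(313,198),(325,262),(150,231),(160,290)]])
print("caddy",[onz("top",c,.099).round(3)[:2] for c in [(398,178),(455,176),(463,285),(402,287)]])
print("handle ends",[onz("top",c,.164).round(3)[:2] for c in [(184,231),(191,277)]])
print("jars",[onz("top",c,.1).round(3)[:2] for c in [(240,245),(271,239),(301,233)]])
print("cup",onz("top",(304,160),.084))
a=im[170:310,130:490]
cv2.imwrite("pics/c1.png",cv2.resize(a[:,:200],None,fx=4,fy=4,interpolation=cv2.INTER_CUBIC))
cv2.imwrite("pics/c2.png",cv2.resize(a[:,230:],None,fx=4,fy=4,interpolation=cv2.INTER_CUBIC))
E
```

```text
1983 ((240.89419555664062, 264.03662109375), (102.4534683227539, 172.2548370361328), 79.04593658447266)
rim hull corners [((np.float32(146.6), np.float32(230.1)), array([0.499, 0.282])), ((np.float32(315.7), np.float32(197.4)), array([ 0.559, -0.079])), ((np.float32(335.2), np.float32(298.0)), array([ 0.348, -0.114])), ((np.float32(166.1), np.float32(330.7)), array([0.289, 0.235]))]
rim hand [array([ 0.558, -0.073]), array([ 0.422, -0.095]), array([0.497, 0.275]), array([0.372, 0.25 ])]
caddy [array([ 0.604, -0.26 ]), array([ 0.605, -0.385]), array([ 0.368, -0.386]), array([ 0.367, -0.257])]
handle ends [array([0.491, 0.193]), array([0.397, 0.176])]
jars [array([0.465, 0.088]), array([0.477, 0.021]), array([ 0.488, -0.045])]
cup [ 0.65500543 -0.05336241  0.084     ]
```

View pics/c1.png

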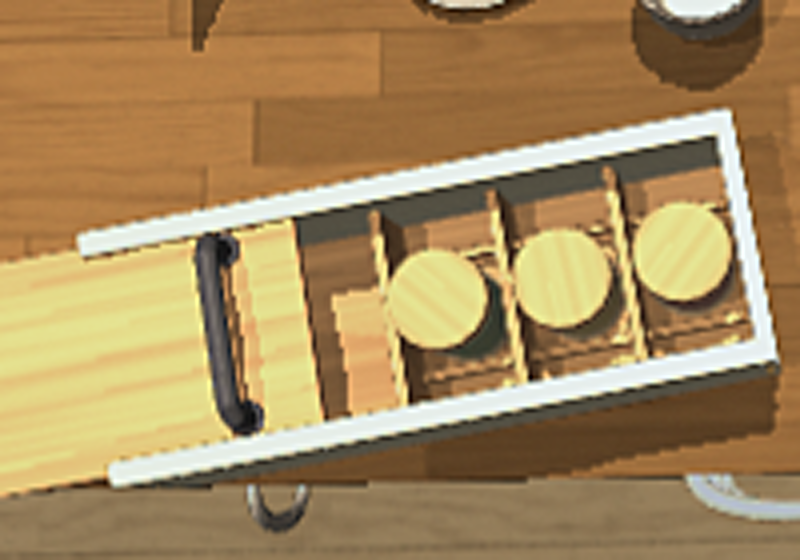

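View pics/c2.png

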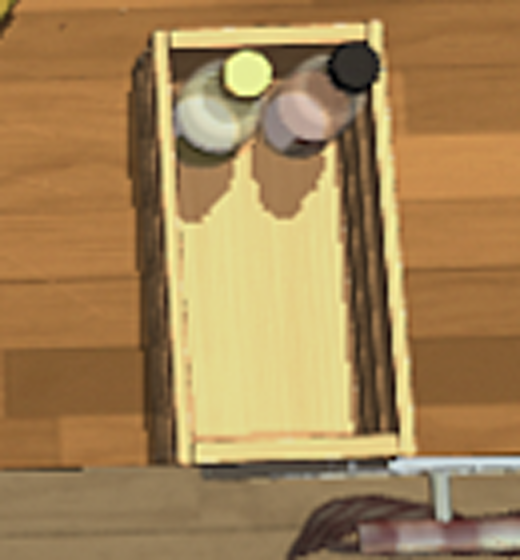

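The top view shows the chest's far rim running from (150,229) to (313,198), its near rim from (158,291) to (324,261), and the handle at about (187,254). The jar lids are at (240,245), (271,239) and (301,233). The caddy spans (398,178) to (463,285), with its bottles at the far end. The side view shows the same layout.

From these, the chest centre is about (0.460, 0.090) with a yaw of 9.9°, and the lid is open by about 0.223 m. The rim sides measure 353 x 138 mm, which matches the given size.

Call:
{"method": "play_rows", "body": {"motion": [[[0.56,-0.79,0,0,0,0.33],[0.56,-0.79,0,0,0,0.33],[0.56,-0.79,0,0,0,0.33],[0.56,-0.79,0,0,0,0.33],[0.56,-0.79,0,0,0,0.33]]], "hand": 1}}

```text
time: 0.52
tool_pos: [0.2749, 0.4228, 0.4043]
tool_rot: [-0.0, 0.081, 0.997, -0.0]
contact_force: [0.0, 0.8, 0.5]
grip_width: 0.0881
gripper_force: 0.0
```

Call:
{"method": "play_rows", "body": {"motion": [[[0.56,-0.79,0,0,0,0.33],[0.56,-0.79,0,0,0,0.33],[0.56,-0.79,0,0,0,0.33],[0.56,-0.79,0,0,0,0.33],[0.56,-0.79,0,0,0,0.33]]]}}

```text
time: 0.93
tool_pos: [0.359, 0.3042, 0.4044]
tool_rot: [-0.0, -0.005, 1.0, -0.0]
contact_force: [-0.5, -0.6, -0.1]
grip_width: 0.0883
gripper_force: 0.0
```

Call:
{"method": "play_rows", "body": {"motion": [[[0.56,-0.79,0,0,0,0.33],[0.56,-0.79,0,0,0,0.33],[0.56,-0.79,0,0,0,0.33],[0.56,-0.79,0,0,0,0.33],[0.56,-0.79,0,0,0,0.33]]]}}

```text
time: 1.35
tool_pos: [0.443, 0.1857, 0.4044]
tool_rot: [-0.0, -0.091, 0.996, -0.0]
contact_force: [-0.5, 0.5, -0.1]
grip_width: 0.0879
gripper_force: 0.0
```

Call:
{"method": "play_rows", "body": {"motion": [[[0,0,-0.5,0,0,0],[0,0,-0.5,0,0,0],[0,0,0,0,0,0]]]}}

```text
time: 1.6
tool_pos: [0.4418, 0.1862, 0.3717]
tool_rot: [-0.003, -0.089, 0.996, -0.0]
contact_force: [-0.5, 0.2, -0.7]
grip_width: 0.088
gripper_force: 0.0
```

Call:
{"method": "play_rows", "body": {"motion": [[[0,0,-0.75,0,0,0],[0,0,-0.75,0,0,0],[0,0,-0.75,0,0,0],[0,0,0,0,0,0]]]}}

```text
time: 1.93
tool_pos: [0.4407, 0.187, 0.3037]
tool_rot: [-0.004, -0.09, 0.996, -0.0]
contact_force: [-0.8, -0.3, -0.5]
grip_width: 0.0882
gripper_force: 0.0
```

Call:
{"method": "play_rows", "body": {"motion": [[[0,0,0,0,0,0],[0,0,0,0,0,0],[0,0,0,0,0,0],[0,0,0,0,0,0],[0,0,0,0,0,0]]], "hand": -1}}

```text
time: 2.35
tool_pos: [0.4429, 0.1872, 0.3084]
tool_rot: [0.001, -0.09, 0.996, 0.0]
contact_force: [0.9, -0.3, -0.8]
grip_width: 0.0568
gripper_force: 0.0
```

Call:
{"method": "play_rows", "body": {"motion": [[[0,0,0,0,0,0],[0,0,0,0,0,0],[0,0,0,0,0,0],[0,0,0,0,0,0]]]}}

```text
time: 2.68
tool_pos: [0.4426, 0.187, 0.3073]
tool_rot: [0.0, -0.09, 0.996, -0.0]
contact_force: [-0.1, 0.2, -0.3]
grip_width: 0.0304
gripper_force: 0.0
```

Call:
{"method": "play_rows", "body": {"motion": [[[0,0,0,0,0,0],[0,0,0,0,0,0],[0,0,0,0,0,0],[0,0,0,0,0,0]]]}}

```text
time: 3.02
tool_pos: [0.4425, 0.1871, 0.3071]
tool_rot: [-0.0, -0.09, 0.996, 0.0]
contact_force: [-0.3, 1.0, 0.4]
grip_width: 0.0109
gripper_force: 30.0
```

Call:
{"method": "play_rows", "body": {"motion": [[[0.02,-0.12,0,0,0,0],[0.03,-0.2,0,0,0,0],[0.03,-0.2,0,0,0,0],[0.03,-0.2,0,0,0,0],[0,0,0,0,0,0]]]}}

```text
time: 3.43
tool_pos: [0.4462, 0.1641, 0.3071]
tool_rot: [0.0, -0.09, 0.996, -0.001]
contact_force: [1.6, -1.5, -2.8]
grip_width: 0.0105
gripper_force: 30.0
```

Call:
{"method": "play_rows", "body": {"motion": [[[0.02,-0.13,0,0,0,0],[0.02,-0.13,0,0,0,0],[0.02,-0.13,0,0,0,0],[0.02,-0.13,0,0,0,0],[0.02,-0.13,0,0,0,0]]]}}

```text
time: 3.85
tool_pos: [0.4491, 0.1457, 0.3072]
tool_rot: [0.0, -0.09, 0.996, 0.0]
contact_force: [3.9, 11.8, -4.9]
grip_width: 0.0111
gripper_force: 30.0
```

Call:
{"method": "play_rows", "body": {"motion": [[[0.01,-0.06,0,0,0,0],[0,0,0,0,0,0]]]}}

```text
time: 4.02
tool_pos: [0.4492, 0.145, 0.3072]
tool_rot: [0.0, -0.09, 0.996, 0.002]
contact_force: [4.1, 11.4, -6.2]
grip_width: 0.0106
gripper_force: 30.0
```

```bash
python3 - <<'E'
from h import *
im=arm.grab_frame("side"); cv2.imwrite("pics/s1.png",cv2.resize(im[140:290,100:340],None,fx=3.3,fy=3.3,interpolation=cv2.INTER_CUBIC)); s=arm.sense();print(s["tool_pos"],s["contact_force"])
E
```

```text
[0.44914378 0.14504068 0.30716979] [ 4.13409237 11.16935693 -5.96703476]
```

View pics/s1.png

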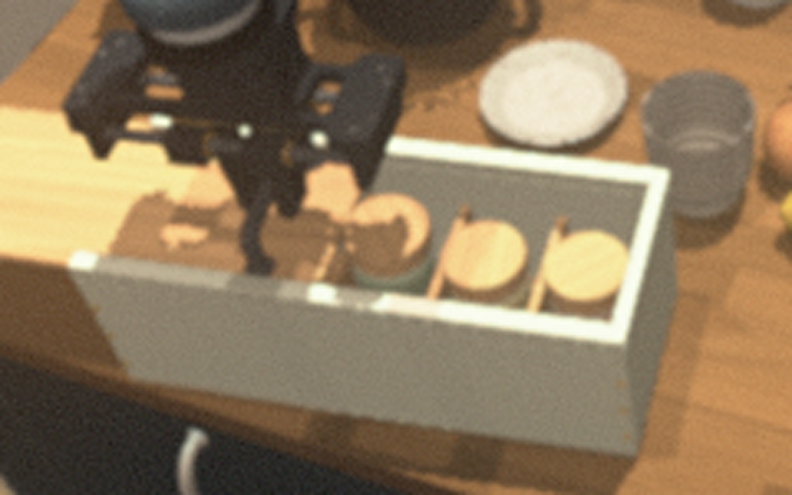

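Call:
{"method": "play_rows", "body": {"motion": [[[0.01,-0.06,0,0,0,0],[0.01,-0.06,0,0,0,0],[0,0,0,0,0,0]]]}}

```text
time: 4.32
tool_pos: [0.4493, 0.1435, 0.3072]
tool_rot: [0.0, -0.09, 0.996, 0.005]
contact_force: [3.8, 26.6, -5.0]
grip_width: 0.0108
gripper_force: 30.0
```

```bash
python3 - <<'E'
from h import *
P={}
for n,cs in (("top",[(240,245),(271,239),(301,233)]),("side",[(215,211),(247,219),(278,222)])):
    hsv=cv2.cvtColor(cv2.imread(f"pics/{n}0.png"),cv2.COLOR_BGR2HSV); P[n]=[]
    for c in cs:
        x,y=c; k=16; h=hsv[y-k:y+k,x-k:x+k].astype(int); r=hsv[y-3:y+4,x-3:x+4].reshape(-1,3).mean(0)
        m=((abs(h[...,0]-r[0])<6)&(abs(h[...,2]-r[2])<35)).astype(np.uint8); m=cv2.morphologyEx(m,cv2.MORPH_OPEN,np.ones((5,5)))
        l,lab,st,cen=cv2.connectedComponentsWithStats(m); i=lab[k,k]; P[n].append(cen[i]+[x-k,y-k]); print(n,P[n][-1].round(1),st[i])
for a,b in zip(P["top"],P["side"]):
    (o1,d1),(o2,d2)=ray("top",a),ray("side",b); t=np.linalg.lstsq(np.c_[d1,-d2],o2-o1,rcond=None)[0]
    p,q=o1+d1*t[0],o2+d2*t[1]; print(((p+q)/2).round(4),np.linalg.norm(p-q).round(4))
E
```

```text
top [238.6 244.2] [  3   4  24  24 458]
top [269.9 238.9] [  4   5  23  23 447]
top [300.  232.3] [  4   4  23  24 448]
side [214.4 208.7] [  4   4  24  20 383]
side [245.9 216.6] [  4   4  23  20 383]
side [277.3 220. ] [  3   5  26  19 398]
[0.4652 0.086  0.1249] 0.0015
[0.476  0.0212 0.1115] 0.0014
[ 0.4885 -0.0438  0.1111] 0.0014
```

The lid catches on the jar nearest the bay, the green one. The force rose to 27 N with the edge at that jar, and triangulated jar tops are 125, 111 and 111 mm, so that jar is the tall one. The side crop shows the lid edge at its top. I'll draw the lid back now.

Call:
{"method": "play_rows", "body": {"motion": [[[-0.05,0.25,0,0,0,0],[-0.06,0.38,0,0,0,0],[-0.07,0.4,0,0,0,0],[-0.07,0.4,0,0,0,0],[-0.04,0.2,0,0,0,0]]]}}

```text
time: 4.73
tool_pos: [0.4415, 0.1898, 0.3072]
tool_rot: [0.001, -0.09, 0.996, -0.0]
contact_force: [7.9, -1.0, -7.7]
grip_width: 0.0106
gripper_force: 30.0
```

Call:
{"method": "play_rows", "body": {"motion": [[[0,0,0,0,0,0],[0,0,0,0,0,0],[0,0,0,0,0,0],[0,0,0,0,0,0],[0,0,0,0,0,0]]], "hand": 0.5}}

```text
time: 5.15
tool_pos: [0.441, 0.1891, 0.3073]
tool_rot: [-0.0, -0.09, 0.996, -0.0]
contact_force: [0.2, 0.7, 1.3]
grip_width: 0.0416
gripper_force: 0.0
```

Call:
{"method": "play_rows", "body": {"motion": [[[0,0,0.5,0,0,0],[0,0,0.8,0,0,0],[0,0,0.8,0,0,0]]]}}

```text
time: 5.4
tool_pos: [0.4406, 0.1891, 0.3702]
tool_rot: [-0.001, -0.09, 0.996, -0.0]
contact_force: [0.2, 0.4, -0.7]
grip_width: 0.0622
gripper_force: 0.0
```

Call:
{"method": "play_rows", "body": {"motion": [[[0.05,-0.23,0,0,0,-1],[0.05,-0.23,0,0,0,-1],[0.05,-0.23,0,0,0,-1],[0.05,-0.23,0,0,0,-1],[0.05,-0.23,0,0,0,-1]]]}}

```text
time: 5.82
tool_pos: [0.4485, 0.1544, 0.3704]
tool_rot: [-0.0, 0.173, 0.985, -0.0]
contact_force: [0.9, 0.2, 0.2]
grip_width: 0.0657
gripper_force: 0.0
```

Call:
{"method": "play_rows", "body": {"motion": [[[0.05,-0.23,0,0,0,-1],[0.05,-0.23,0,0,0,-1],[0.05,-0.23,0,0,0,-1],[0.05,-0.23,0,0,0,-1],[0.05,-0.23,0,0,0,-1]]]}}

```text
time: 6.23
tool_pos: [0.456, 0.1198, 0.3703]
tool_rot: [-0.0, 0.422, 0.906, -0.0]
contact_force: [0.8, 0.6, 0.2]
grip_width: 0.0659
gripper_force: 0.0
```

Call:
{"method": "play_rows", "body": {"motion": [[[0.05,-0.23,0,0,0,-1],[0.05,-0.23,0,0,0,-1],[0.05,-0.23,0,0,0,-1],[0.05,-0.23,0,0,0,-1],[0.05,-0.23,0,0,0,-1]]]}}

```text
time: 6.65
tool_pos: [0.4635, 0.0853, 0.3702]
tool_rot: [-0.0, 0.643, 0.766, -0.0]
contact_force: [0.3, -0.3, 0.0]
grip_width: 0.0661
gripper_force: 0.0
```

Call:
{"method": "play_rows", "body": {"motion": [[[0,0,0,0,0,0],[0,0,0,0,0,0]]]}}

```text
time: 6.82
tool_pos: [0.4635, 0.0856, 0.3702]
tool_rot: [-0.0, 0.64, 0.769, -0.0]
contact_force: [-0.2, -0.5, 0.8]
grip_width: 0.0661
gripper_force: 0.0
```

```bash
python3 - <<'E'
from h import *
im=arm.grab_frame("top"); cv2.imwrite("pics/t1.png",cv2.resize(im[170:310,130:330],None,fx=4,fy=4,interpolation=cv2.INTER_CUBIC)); s=arm.sense();print(s["tool_pos"],s["grip_width"],s["tool_rot"])
E
```

```text
[0.46344171 0.08587796 0.37021329] 0.06570438719155199 [-1.38115753e-04  6.39432797e-01  7.68846980e-01 -3.28316959e-05]
```

View pics/t1.png

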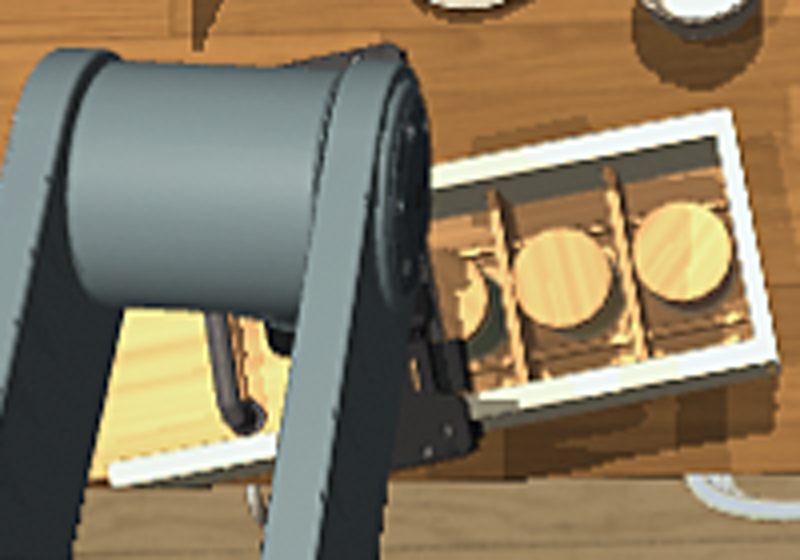

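The top crop shows the lid drawn back, with all three jars standing and uncovered. The gripper is over the left jar.

Call:
{"method": "play_rows", "body": {"motion": [[[0,0,-0.7,0,0,0],[0,0,-0.7,0,0,0],[0,0,-0.6,0,0,0],[0,0,-0.3,0,0,0],[0,0,-0.3,0,0,0]]]}}

```text
time: 7.28
tool_pos: [0.4633, 0.0863, 0.2914]
tool_rot: [-0.0, 0.64, 0.769, -0.0]
contact_force: [-0.5, -0.6, -0.1]
grip_width: 0.0661
gripper_force: 0.0
```

Call:
{"method": "play_rows", "body": {"motion": [[[0,0,-0.3,0,0,0],[0,0,-0.3,0,0,0],[0,0,-0.3,0,0,0],[0,0,0,0,0,0]]]}}

```text
time: 7.62
tool_pos: [0.463, 0.086, 0.2637]
tool_rot: [-0.001, 0.64, 0.768, -0.001]
contact_force: [1.1, 0.4, -0.3]
grip_width: 0.0665
gripper_force: 0.0
```

Call:
{"method": "play_rows", "body": {"motion": [[[0,0,-0.2,0,0,0],[0,0,-0.2,0,0,0],[0,0,0,0,0,0]]]}}

```text
time: 7.87
tool_pos: [0.4632, 0.0859, 0.2523]
tool_rot: [-0.0, 0.64, 0.768, -0.0]
contact_force: [-0.4, -0.1, -0.2]
grip_width: 0.0662
gripper_force: 0.0
```

Call:
{"method": "play_rows", "body": {"motion": [[[0,0,0,0,0,0],[0,0,0,0,0,0],[0,0,0,0,0,0],[0,0,0,0,0,0],[0,0,0,0,0,0]]], "hand": -1}}

```text
time: 8.28
tool_pos: [0.4637, 0.0859, 0.2535]
tool_rot: [0.0, 0.64, 0.768, 0.0]
contact_force: [0.1, -0.7, -0.7]
grip_width: 0.0537
gripper_force: 30.0
```

Call:
{"method": "play_rows", "body": {"motion": [[[0,0,0.4,0,0,0],[0,0,0.8,0,0,0],[0,0,0.9,0,0,0],[0,0,0.9,0,0,0],[0,0,0.9,0,0,0]]]}}

```text
time: 8.7
tool_pos: [0.4631, 0.086, 0.3711]
tool_rot: [-0.0, 0.64, 0.768, -0.0]
contact_force: [0.6, 0.2, -1.9]
grip_width: 0.0531
gripper_force: 30.0
```

Call:
{"method": "play_rows", "body": {"motion": [[[0,0,0.9,0,0,0],[0,0,0.6,0,0,0],[0,0,0.1,0,0,0]]]}}

```text
time: 8.95
tool_pos: [0.4643, 0.0859, 0.422]
tool_rot: [0.003, 0.64, 0.768, 0.002]
contact_force: [-0.4, 0.5, -2.0]
grip_width: 0.0537
gripper_force: 30.0
```

Call:
{"method": "play_rows", "body": {"motion": [[[-0.05,-0.4,0,0,0,0.4],[-0.05,-0.7,0,0,0,0.8],[-0.05,-0.9,0,0,0,0.9],[-0.05,-0.9,0,0,0,0.9],[-0.05,-0.9,0,0,0,0.9]]]}}

```text
time: 9.37
tool_pos: [0.4554, -0.0289, 0.4167]
tool_rot: [-0.001, 0.469, 0.883, -0.0]
contact_force: [1.0, 0.6, -2.4]
grip_width: 0.0535
gripper_force: 30.0
```

Call:
{"method": "play_rows", "body": {"motion": [[[-0.05,-0.9,0,0,0,0.9],[-0.05,-0.9,0,0,0,0.9],[-0.05,-0.9,0,0,0,0.9],[-0.05,-0.9,0,0,0,0.9],[-0.05,-0.9,0,0,0,0.9]]]}}

```text
time: 9.78
tool_pos: [0.4479, -0.1642, 0.4166]
tool_rot: [-0.001, 0.25, 0.968, 0.0]
contact_force: [-0.4, -0.4, -1.8]
grip_width: 0.0535
gripper_force: 30.0
```

Call:
{"method": "play_rows", "body": {"motion": [[[-0.05,-0.9,0,0,0,0.9],[-0.05,-0.9,0,0,0,0.9],[-0.05,-0.9,0,0,0,0.9],[-0.05,-0.9,0,0,0,0.9],[0,-0.7,0,0,0,0.9]]]}}

```text
time: 10.2
tool_pos: [0.4418, -0.2938, 0.4164]
tool_rot: [-0.001, 0.018, 1.0, 0.001]
contact_force: [-0.1, 0.3, -1.9]
grip_width: 0.0532
gripper_force: 30.0
```

Call:
{"method": "play_rows", "body": {"motion": [[[0,-0.5,0,0,0,0.3],[0,0,0,0,0,0],[0,0,0,0,0,0]]]}}

```text
time: 10.45
tool_pos: [0.4421, -0.3073, 0.4165]
tool_rot: [-0.001, 0.005, 1.0, 0.001]
contact_force: [-0.2, 0.9, -1.7]
grip_width: 0.0534
gripper_force: 30.0
```

Call:
{"method": "play_rows", "body": {"motion": [[[0,-0.52,0,0,0,0],[0,0,-0.5,0,0,0],[0,0,-0.9,0,0,0],[0,0,-0.9,0,0,0],[0,0,-0.9,0,0,0]]]}}

```text
time: 10.87
tool_pos: [0.4427, -0.3222, 0.3212]
tool_rot: [0.0, 0.004, 1.0, -0.0]
contact_force: [0.0, 0.7, -2.0]
grip_width: 0.0538
gripper_force: 30.0
```

```bash
python3 - <<'E'
from h import *
im=arm.grab_frame("side"); cv2.imwrite("pics/s2.png",cv2.resize(im[130:340,300:500],None,fx=2.8,fy=2.8,interpolation=cv2.INTER_CUBIC)); s=arm.sense();print(s["tool_pos"],s["grip_width"],s["tool_rot"])
E
```

```text
[ 0.44111406 -0.32060932  0.31516294] 0.05320975525364453 [-0.00284701  0.00393544  0.99998306  0.00320738]
```

View pics/s2.png

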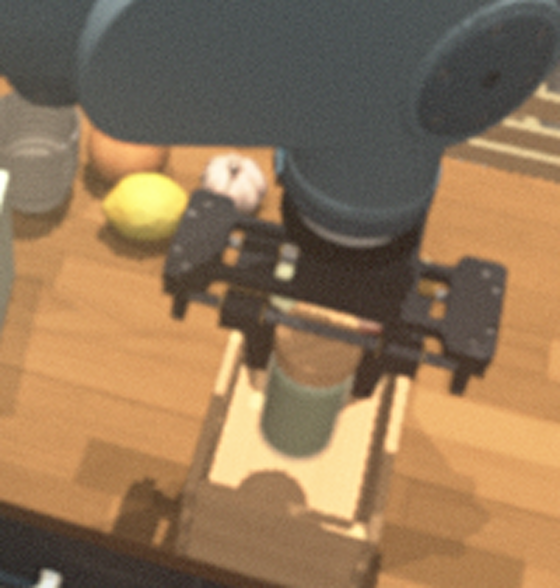

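The side crop shows the green jar upright in the grip, at about (300,410) in the crop. It is centred between the caddy's side walls and clear of the bottles.

Call:
{"method": "play_rows", "body": {"motion": [[[0,0,-0.7,0,0,0],[0,0,-0.6,0,0,0],[0,0,-0.3,0,0,0],[0,0,-0.15,0,0,0],[0,0,0,0,0,0]]]}}

```text
time: 11.33
tool_pos: [0.4425, -0.3224, 0.2693]
tool_rot: [-0.0, 0.004, 1.0, 0.0]
contact_force: [0.2, 0.0, -2.3]
grip_width: 0.0532
gripper_force: 30.0
```

Call:
{"method": "play_rows", "body": {"motion": [[[0,0,-0.1,0,0,0],[0,0,-0.1,0,0,0],[0,0,0,0,0,0]]]}}

```text
time: 11.58
tool_pos: [0.4427, -0.3228, 0.2641]
tool_rot: [0.0, 0.004, 1.0, -0.0]
contact_force: [-0.5, 0.5, -1.9]
grip_width: 0.0532
gripper_force: 30.0
```

Call:
{"method": "play_rows", "body": {"motion": [[[0,0,-0.15,0,0,0],[0,0,-0.15,0,0,0],[0,0,-0.1,0,0,0],[0,0,-0.05,0,0,0],[0,0,0,0,0,0]]]}}

```text
time: 12.0
tool_pos: [0.4424, -0.3225, 0.2496]
tool_rot: [-0.0, 0.004, 1.0, 0.0]
contact_force: [-0.6, 0.2, -1.4]
grip_width: 0.0535
gripper_force: 30.0
```

Call:
{"method": "play_rows", "body": {"motion": [[[0,0,-0.05,0,0,0],[0,0,0,0,0,0]]]}}

```text
time: 12.17
tool_pos: [0.4427, -0.3228, 0.249]
tool_rot: [0.0, 0.004, 1.0, -0.0]
contact_force: [0.1, -0.7, -2.0]
grip_width: 0.0529
gripper_force: 30.0
```

Call:
{"method": "play_rows", "body": {"motion": [[[0,0,-0.05,0,0,0],[0,0,-0.05,0,0,0],[0,0,0,0,0,0]]]}}

```text
time: 12.42
tool_pos: [0.4433, -0.3229, 0.2489]
tool_rot: [0.001, 0.004, 1.0, -0.0]
contact_force: [-5.9, 7.4, 23.3]
grip_width: 0.0531
gripper_force: 30.0
```

Call:
{"method": "play_rows", "body": {"motion": [[[0,0,0.07,0,0,0],[0,0,0,0,0,0]]]}}

```text
time: 12.58
tool_pos: [0.4429, -0.3229, 0.2489]
tool_rot: [0.001, 0.004, 1.0, -0.001]
contact_force: [1.0, 2.3, 8.9]
grip_width: 0.053
gripper_force: 30.0
```

Call:
{"method": "play_rows", "body": {"motion": [[[0,0,0,0,0,0],[0,0,0,0,0,0],[0,0,0,0,0,0],[0,0,0,0,0,0]]], "hand": 0.45}}

```text
time: 12.92
tool_pos: [0.4424, -0.3226, 0.2474]
tool_rot: [-0.0, 0.004, 1.0, 0.0]
contact_force: [0.3, 0.7, -1.1]
grip_width: 0.0637
gripper_force: 0.0
```

Call:
{"method": "play_rows", "body": {"motion": [[[0,0,0.4,0,0,0],[0,0,0.8,0,0,0],[0,0,0.9,0,0,0],[0,0,0.9,0,0,0],[0,0,0.9,0,0,0]]]}}

```text
time: 13.33
tool_pos: [0.4424, -0.3226, 0.3667]
tool_rot: [0.0, 0.004, 1.0, -0.0]
contact_force: [0.3, -0.6, -0.2]
grip_width: 0.0638
gripper_force: 0.0
```

Call:
{"method": "play_rows", "body": {"motion": [[[0,0.5,0.5,0,0,0.1],[0,0.9,0,0,0,0.1],[0,0.9,0,0,0,0.1],[0,0.9,0,0,0,0.1],[0,0.9,0,0,0,0.1]]]}}

```text
time: 13.75
tool_pos: [0.4423, -0.1986, 0.3808]
tool_rot: [0.0, -0.022, 1.0, -0.0]
contact_force: [0.6, -0.1, -0.1]
grip_width: 0.0638
gripper_force: 0.0
```

Call:
{"method": "play_rows", "body": {"motion": [[[0,0.9,0,0,0,0.1],[0,0.9,0,0,0,0.1],[0,0.9,0,0,0,0.1],[0,0.9,0,0,0,0.1],[0,0.9,0,0,0,0.1]]]}}

```text
time: 14.17
tool_pos: [0.4423, -0.0634, 0.3807]
tool_rot: [0.0, -0.049, 0.999, -0.0]
contact_force: [-0.4, -0.7, 0.0]
grip_width: 0.064
gripper_force: 0.0
```

Call:
{"method": "play_rows", "body": {"motion": [[[0,0.9,0,0,0,0.1],[0,0.9,0,0,0,0.1],[0,0.9,0,0,0,0.1],[0,0.9,0,0,0,0.1],[0,0.9,0,0,0,0.1]]]}}

```text
time: 14.58
tool_pos: [0.4423, 0.0716, 0.3807]
tool_rot: [0.0, -0.075, 0.997, -0.0]
contact_force: [0.4, 1.3, 0.5]
grip_width: 0.0634
gripper_force: 0.0
```

Call:
{"method": "play_rows", "body": {"motion": [[[0,0.9,0,0,0,0.1],[0,0.9,0,0,0,0.1],[0,0.9,0,0,0,0.1],[0,0.3,0,0,0,0],[0,0,0,0,0,0]]]}}

```text
time: 15.0
tool_pos: [0.4423, 0.1618, 0.3804]
tool_rot: [0.0, -0.092, 0.996, 0.0]
contact_force: [0.0, 0.3, -1.0]
grip_width: 0.0636
gripper_force: 0.0
```

```bash
python3 - <<'E'
from h import *
im=arm.grab_frame("top"); cv2.imwrite("pics/t2.png",cv2.resize(im[130:310,130:490],None,fx=2.2,fy=2.2,interpolation=cv2.INTER_CUBIC)); s=arm.sense();print(s["tool_pos"],s["grip_width"],s["tool_rot"])
E
```

```text
[0.44239154 0.16071707 0.38016595] 0.06392279210601318 [ 6.36476852e-05 -9.12130424e-02  9.95831365e-01 -2.63424199e-04]
```

View pics/t2.png

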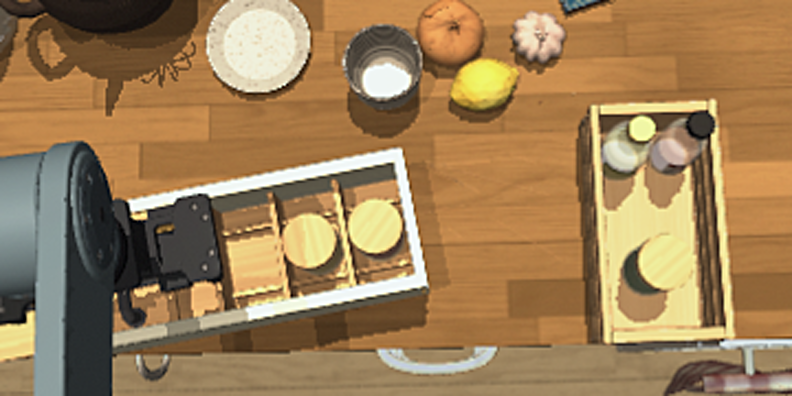

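The top crop shows the green jar standing in the caddy's free end at about (665,262). The other two jars are still in the chest and the cup hasn't moved.

Call:
{"method": "play_rows", "body": {"motion": [[[-0.05,0.6,0,0,0,0],[0,0.35,0,0,0,0],[0,0,0,0,0,0],[0,0,-0.6,0,0,0],[0,0,-0.7,0,0,0]]]}}

```text
time: 15.47
tool_pos: [0.442, 0.1881, 0.342]
tool_rot: [0.002, -0.09, 0.996, -0.0]
contact_force: [-0.1, 0.1, -1.2]
grip_width: 0.0641
gripper_force: 0.0
```

Call:
{"method": "play_rows", "body": {"motion": [[[0,0,-0.6,0,0,0],[0,0,-0.55,0,0,0],[0,0,0,0,0,0]]]}}

```text
time: 15.72
tool_pos: [0.4399, 0.1875, 0.3032]
tool_rot: [-0.003, -0.09, 0.996, -0.0]
contact_force: [-1.1, 0.3, -0.1]
grip_width: 0.0638
gripper_force: 0.0
```

Call:
{"method": "play_rows", "body": {"motion": [[[0,0,0,0,0,0],[0,0,0,0,0,0],[0,0,0,0,0,0],[0,0,0,0,0,0],[0,0,0,0,0,0]]], "hand": -1}}

```text
time: 16.13
tool_pos: [0.4414, 0.1888, 0.3072]
tool_rot: [0.001, -0.09, 0.996, 0.0]
contact_force: [0.2, -0.7, -0.0]
grip_width: 0.0328
gripper_force: 0.0
```

Call:
{"method": "play_rows", "body": {"motion": [[[0,0,0,0,0,0],[0,0,0,0,0,0],[0,0,0,0,0,0],[0,0,0,0,0,0]]]}}

```text
time: 16.47
tool_pos: [0.4411, 0.189, 0.3064]
tool_rot: [0.0, -0.09, 0.996, 0.0]
contact_force: [-0.5, 0.6, 1.0]
grip_width: 0.0104
gripper_force: 29.9
```

Call:
{"method": "play_rows", "body": {"motion": [[[0.03,-0.2,0,0,0,0],[0.06,-0.4,0,0,0,0],[0.07,-0.4,0,0,0,0],[0.07,-0.4,0,0,0,0],[0.07,-0.4,0,0,0,0]]]}}

```text
time: 16.88
tool_pos: [0.4502, 0.1342, 0.3065]
tool_rot: [0.0, -0.09, 0.996, 0.0]
contact_force: [0.0, 2.2, 1.0]
grip_width: 0.0103
gripper_force: 29.9
```

Call:
{"method": "play_rows", "body": {"motion": [[[0.07,-0.4,0,0,0,0],[0.07,-0.4,0,0,0,0],[0.07,-0.4,0,0,0,0],[0.07,-0.4,0,0,0,0],[0.07,-0.4,0,0,0,0]]]}}

```text
time: 17.3
tool_pos: [0.4604, 0.0741, 0.3064]
tool_rot: [-0.0, -0.09, 0.996, 0.0]
contact_force: [-1.8, 1.7, 3.4]
grip_width: 0.01
gripper_force: 29.8
```

Call:
{"method": "play_rows", "body": {"motion": [[[0.07,-0.4,0,0,0,0],[0.07,-0.4,0,0,0,0],[0.07,-0.4,0,0,0,0],[0.07,-0.4,0,0,0,0],[0.07,-0.4,0,0,0,0]]]}}

```text
time: 17.72
tool_pos: [0.4706, 0.014, 0.3064]
tool_rot: [-0.001, -0.09, 0.996, 0.0]
contact_force: [-5.0, 1.9, 5.8]
grip_width: 0.0101
gripper_force: 29.6
```

Call:
{"method": "play_rows", "body": {"motion": [[[0.05,-0.3,0,0,0,0],[0.05,-0.3,0,0,0,0],[0.05,-0.3,0,0,0,0],[0.03,-0.2,0,0,0,0],[0,0,0,0,0,0]]]}}

```text
time: 18.13
tool_pos: [0.4761, -0.0196, 0.3064]
tool_rot: [-0.001, -0.09, 0.996, -0.0]
contact_force: [-5.7, -1.7, 4.7]
grip_width: 0.0104
gripper_force: 29.7
```

Call:
{"method": "play_rows", "body": {"motion": [[[0.01,-0.15,0,0,0,0],[0.01,-0.15,0,0,0,0],[0.01,-0.15,0,0,0,0],[0,0,0,0,0,0]]]}}

```text
time: 18.47
tool_pos: [0.4777, -0.0325, 0.3065]
tool_rot: [0.001, -0.09, 0.996, -0.0]
contact_force: [0.9, -1.3, 0.1]
grip_width: 0.0102
gripper_force: 29.9
```

Call:
{"method": "play_rows", "body": {"motion": [[[0.01,-0.06,0,0,0,0],[0.01,-0.06,0,0,0,0],[0,0,0,0,0,0]]]}}

```text
time: 18.72
tool_pos: [0.4783, -0.0355, 0.3065]
tool_rot: [0.0, -0.09, 0.996, -0.0]
contact_force: [2.3, 0.2, 1.4]
grip_width: 0.0102
gripper_force: 29.9
```

Call:
{"method": "play_rows", "body": {"motion": [[[0.01,-0.06,0,0,0,0],[0.01,-0.06,0,0,0,0],[0.01,-0.06,0,0,0,0],[0,0,0,0,0,0]]]}}

```text
time: 19.05
tool_pos: [0.4786, -0.0376, 0.3063]
tool_rot: [-0.0, -0.09, 0.996, 0.004]
contact_force: [0.4, 22.4, 8.6]
grip_width: 0.0105
gripper_force: 29.5
```

The lid is against its end stop: the force rose to 22 N at y = -0.038, where I expected about -0.035. I'll let go, lift and check.

Call:
{"method": "play_rows", "body": {"motion": [[[0,0,0,0,0,0],[0,0,0,0,0,0],[0,0,0,0,0,0],[0,0,0,0,0,0],[0,0,0,0,0,0]]], "hand": 0.5}}

```text
time: 19.47
tool_pos: [0.4787, -0.0409, 0.3061]
tool_rot: [-0.0, -0.09, 0.996, -0.0]
contact_force: [0.3, -0.5, 0.1]
grip_width: 0.0417
gripper_force: 0.0
```

Call:
{"method": "play_rows", "body": {"motion": [[[0,0,0.4,0,0,0],[0,0,0.9,0,0,0],[0,0,0.9,0,0,0],[0,0,0.9,0,0,0],[0,0.5,0.9,0,0,0]]]}}

```text
time: 19.88
tool_pos: [0.4788, -0.0272, 0.4274]
tool_rot: [-0.0, -0.089, 0.996, -0.001]
contact_force: [0.3, -0.3, 0.3]
grip_width: 0.066
gripper_force: 0.0
```

Call:
{"method": "play_rows", "body": {"motion": [[[-0.3,1,0,0,0,0],[-0.3,1,0,0,0,0],[-0.3,1,0,0,0,0],[-0.3,1,0,0,0,0],[-0.3,1,0,0,0,0]]]}}

```text
time: 20.3
tool_pos: [0.4332, 0.1252, 0.4263]
tool_rot: [0.0, -0.09, 0.996, -0.0]
contact_force: [0.6, 0.1, -0.0]
grip_width: 0.0662
gripper_force: 0.0
```

Call:
{"method": "play_rows", "body": {"motion": [[[-0.3,1,0,0,0,0],[-0.3,1,0,0,0,0],[-0.3,1,0,0,0,0],[0,0,0,0,0,0],[0,0,0,0,0,0]]]}}

```text
time: 20.72
tool_pos: [0.4064, 0.2152, 0.4262]
tool_rot: [-0.0, -0.092, 0.996, -0.0]
contact_force: [-0.4, -0.2, -0.6]
grip_width: 0.0661
gripper_force: 0.0
```

```bash
python3 - <<'E'
from h import *
im=arm.grab_frame("top"); cv2.imwrite("pics/t3.png",cv2.resize(im[130:310,130:490],None,fx=2.2,fy=2.2,interpolation=cv2.INTER_CUBIC)); s=arm.sense();print(s["tool_pos"],s["contact_force"],s["qd"])
E
```

```text
[0.40678012 0.21428361 0.42612941] [ 0.24231032 -0.03517843 -0.03609206] [-3.56521646e-02 -3.79946835e-04  7.68417115e-04 -5.56055378e-04
 -5.94949915e-05 -2.14693261e-03]
```

View pics/t3.png

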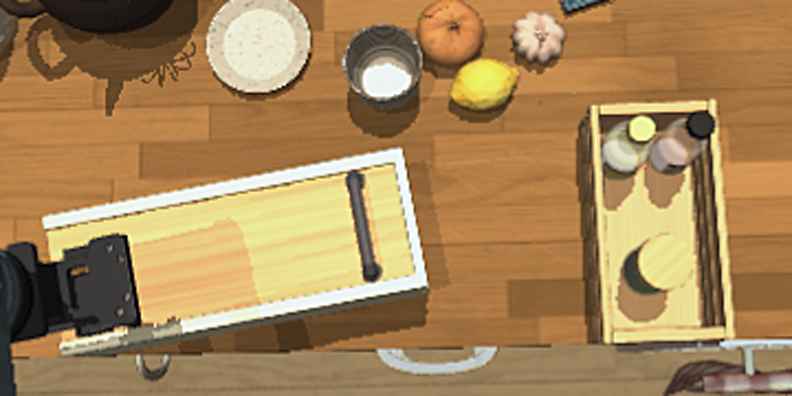

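The top crop shows the lid flush against the -y end wall with its handle at about (365,225). The green jar stands in the caddy at (665,262), the cup hasn't moved, and the arm is clear of everything.

```bash
python3 -c "
from cell import arm
print(arm.job_done())"
```

```text
the job is handed in; nothing more can be done
None
```

The job is handed in: the green jar was the tall one and now stands upright in the caddy's free end, the lid is fully shut over the other two jars, and the striped cup hasn't moved (about 21 s of the 61 s used).

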